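# Draw the socket tray home under its catch

### The arm

A 7-joint arm with a two-finger parallel gripper is mounted at the origin on the work surface. World frame = base frame: x ahead of the robot, y to its left, z up, the work surface at z = 0. Lengths are in m, angles in rad, forces in N, time in s.
With the tool pointing down it reaches from about 0.35 to 0.9 m from the base axis. Payload 19.9 kg.
Tool frame: the origin (TCP) lies midway between the tips of the shut fingers; the grasp point (between the pads) lies 19 mm behind it (arm.pinch_z is the distance from the TCP to the grasp point, in m); z points along the fingers, y is the line along which they close (so a half turn about z gives the same grasp; the last joint's range is limited). The gripper opens to 94 mm and grips with 3 to 60 N. Pads are 16 mm wide; open, the fingers measure 119 mm over their backs; the gripper's body (75 mm by 177 mm) begins 78 mm behind the grasp point.
Start: joints at [1.067, 0.417, -0.01, 1.614, 0.005, 1.111, -0.053], TCP at [0.279, -0.559, 0.167] pointing down, gripper open.
Joint ranges: [-2.81, 2.81], [-0.39, 2.02], [-1.27, 1.25], [0.06, 2.57], [-1.19, 4.33], [0.19, 2], [-2.82, 2.82]. Speed limits (rad/s): [1.89, 1.89, 2.39, 2.39, 3.01, 3.01, 3.01].

### API

Orientations are given as a unit quaternion [x, y, z, w].
In Python, from bench import status, eyes, arm, spotter gives the robot as it stands.
- The arm moves only by the shell command python3 -m inch 'ROWS'. ROWS is JSON, one flat list of numbers, 7 for each row, row after row: the opening, from -1 (shut) to 1 (fully open), then the shift along the tool's x, y, z in cm, then the turn, a rotation vector about the tool's x, y, z in rad. In form: [grip, tx, ty, tz, ax, ay, az, grip, tx, ty, tz, ax, ay, az, ...]. A call has 1 to 5 rows; each row is the pose to reach, as a shift and turn from the pose commanded when the call began, along the tool's axes at that moment; what a row does not reach only later rows make up. A row lasts 1/8 s, in which the tool goes at most 62.5 mm and 10.7 degrees, less where a joint would pass 70% of its speed; a pose out of reach is approached as far as the arm can. A call with a gripper value outside its range is refused whole. The fingers move at their own pace and stop on an object; the grip force is fixed at half the most. Time passes only in rows, so rows that repeat a pose let the fingers close. It gives the time, the measured TCP pose, the force, the opening and the grip force at its end, in the units of the state.
- status.state(): the state, without advancing time (a new reading comes with each control period).
- eyes.get_image(name): name is "scene" or "top" or "wrist"; returns a dict with "img" (384x512x3 uint8, red, green, blue), "depth" (384x512 float32, m along the optical axis (not along the pixel's ray), 0 where there is no reading), "fx", "fy", "cx", "cy" (pixels), "dist_coeffs" ([k1, k2, p1, p2, k3] as OpenCV has them; the pictures are not rectified), "xyz" and "rotation" of the camera in the world; the wrist camera has in their place "T_tool_cam" (4x4, takes a point from camera to tool coordinates, whose origin is the TCP and whose axes are the flange's). Camera axes: x right, y down, z forward; pixel columns grow to the right and rows downward; lengths in m; the calibration is good to about 2 mm. A picture is of the moment at which its call begins: read the wrist's pose just before it.
- arm.job_done(): hands the job in; it is judged then, once.
Trained networks look in a picture, given as the dict that the camera call returned (one of the last four; its "shot" number tells which), for a name from the list of things; names that differ only in an ending like _2 or _b are one class to them, and where a whole thing is asked for, a point or a joint stands for the part that bears it (a point fixed in the world has none). Each returns a list of dicts, best first, with "score" (0 to 1); they miss things now and then, are a little off and sometimes report something else, mostly with a low value. They report only what shows in the picture. A call takes as long as a camera call. They do not tell look-alikes from the thing itself.
- spotter.outline_of(picture, name): "pixels" (384x512 bool, what is visible of it) and "box" ([left, top, right, bottom] in pixels, round what is visible of it).
The state is a dict: "clock": time; "joints": joint angles; "qvel": joint speeds; "tau": joint torques, N m; "position": TCP position; "tcp_rot": TCP orientation; "force": force on the tool from outside, world axes, zero at the start; "moment": the same for the moment, N m; "opening": finger opening in m; "grip_force": force on a finger pad.
Only numpy, scipy, OpenCV 4.12 (cv2) and the standard library are available. Lean on these libraries where they do the work, as an engineer would, in place of code of your own. Each camera call takes 0.05 s, during which the arm holds its last target. There are 200 camera calls.

### The job

Hook the fingers behind the far lip of the grey socket tray and draw it along the bench towards you, in between the two aluminium rails and against the sprung rubber buffer, until the sprung steel catch drops inside its near wall; then let go and leave the tray held there. Pull steadily and gently, by feel: stop as soon as the catch has dropped rather than ramming the buffer, keep the tray flat on the bench and the sockets in it standing, and leave the other things on the bench where they are.

Things in the scene. Friction and masses are not known exactly. Their poses are not given: they have to be found in the camera images.
- dock: Two fixed aluminium rails, 26 mm high, along this frame's x; +x points out of the mouth, away from the robot. Origin on the bench midway between them. Inner faces at y = +-94 mm, straight from x = -120 to 20, flared to 220 mm apart at x = 57. A grey stop block 130 mm wide (steel posts 90 mm high) sits between them; its place varies and is not reported: free buffer face at x = -70 to -40.
- buffer (a joint): Travel of the stop block's sprung rubber buffer (face 120 mm wide, 8 to 42 mm above the bench), m: 0 = free, grows as the tray pushes it along dock -x, 0.012 = hard at its end. Spring 6 N from the start, 9.6 N at the end: it pushes the tray back out unless the catch holds it. About 0.005 with the tray caught.
- catch (a joint): Lift of the sprung steel hook, m: 0 = down, at most 0.014. 24 mm wide, midway between the rails, nose 42 mm above the bench, 29 degree ramp on its +x side. The tray's near wall lifts it 6 mm, starting 15 mm before the buffer; it drops behind the wall when the buffer is in 5 mm (7 mm of travel left). Passing it adds 1 to 3 N to the buffer's force and 1 to 3 N of sliding friction.
- tray: Open grey plastic tray, loose: 120 (x) x 180 (y) x 48 mm high, walls 5 mm, three compartments; 0.25 to 0.4 kg plus 0.18 kg of sockets. Origin: centre of underside; near wall at x = -60 mm. Far wall has a thick down-turned lip, 160 mm wide, outer face x = +66 mm, 12 to 48 mm above the bench. Starts 140 to 170 mm out along dock x, up to 20 mm off the dock's axis, up to 0.2 rad askew.
- tray_far_lip (a point): Middle of the top outer edge of the tray's far lip (tray frame x +66, y 0, z +48 mm).
- socket0: Steel socket, 22 mm diameter, 34 mm high, standing loose in the tray's -y compartment. Origin at the centre of its underside, z up.
- socket1: Steel socket, 26 mm diameter, 34 mm high, standing loose in the middle compartment. Origin at the centre of its underside, z up.
- socket2: Steel socket, 30 mm diameter, 34 mm high, standing loose in the tray's +y compartment. Origin at the centre of its underside, z up.
- wrench: Bystander: a spanner lying outside the rail on the dock's +y side.
- spray: Bystander: aluminium spray can, 52 mm diameter, 100 mm high, standing on the dock's +y side. Origin under its centre.
- jar: Bystander: glass jar, 60 mm diameter, 70 mm high, standing outside the rail on the dock's -y side. Origin under its centre.
- tape: Bystander: black roll of tape lying flat, 90 mm diameter, 25 mm high, beside the tray on its -y side. Origin under its centre.
- screwdriver: Bystander: screwdriver lying on the bench beyond the tray.
- battery: Bystander: black tool battery, 110 x 75 x 63 mm, on the bench at the right. Origin under its centre.
- drill: Bystander: red and black cordless drill standing on its battery, 195 mm high, at the left. Origin under its centre.
Not all that is in view belongs to the job. Leave any green or turquoise look-alike of the tray alone.

How it is judged:
By the outcome, as a careful person would: the job done as asked, in the order asked, and still so for the second after the job is handed in, with the robot touching nothing.
It also fails if it takes over 58 s, if anything falls off the work surface, if the arm or the gripper's body presses on something with over 40 N, if the wrist force passes 120 N, or if a joint passes its speed limit or range.

## Working session

There is one attempt and no reset: what is moved stays moved. The work goes in short steps, Python scripts to look and compute and a shell command to move; the robot and the scene stay as the last step left them, time stands still between calls to the robot, and variables do not carry over. Pictures are saved under pics/ and viewed, at most 10 in all, crops included, and the job is handed in when it is done.

```bash
ls; mkdir -p pics; python3 - <<'E'
from bench import status, eyes, arm, spotter
import cv2,numpy as np
s=status.state();print(s)
a=[]
for n in("scene","top"):
    p=eyes.get_image(n);cv2.imwrite(f'pics/{n}0.png',p["img"][...,::-1]);print(n,p["xyz"],p["rotation"],p["fx"],p["dist_coeffs"])
    for o in("tray","dock","tape","socket1","catch"):
        for d in spotter.outline_of(p,o)[:3]:print(n,o,round(d["score"],2),d["box"])
E
```

```text
pics
{'clock': 0.0, 'joints': array([ 1.06649142,  0.41797813, -0.01032118,  1.61419651,  0.00466885,
        1.11076115, -0.05294959]), 'qvel': array([-0.0005392 ,  0.00044598, -0.00038777,  0.00040349,  0.00041555,
        0.00225244, -0.00208614]), 'tau': array([-8.85107311e-04, -8.51258039e+01,  6.37802258e-01, -4.25986791e+01,
       -4.88951686e-02,  1.85096869e-02,  1.33050598e-04]), 'position': array([ 0.27883236, -0.5588346 ,  0.16591328]), 'tcp_rot': array([ 9.73338443e-01,  2.29372710e-01, -1.80847767e-04, -6.34243252e-04]), 'force': array([ 0.17233153, -0.08071595,  0.19566641]), 'moment': array([0.02392083, 0.01798605, 0.03332784]), 'grip_force': 0.0, 'opening': 0.09365097145917516}
scene [ 1.4840442  -0.02352991  1.24800838] [ 0.68690681  0.6453404  -0.23561355 -0.23702543] 471.47352445714245 [-0.02205035  0.          0.          0.          0.        ]
scene tray 0.96 [318.0, 236.5, 367.8, 304.6]
scene tray 0.95 [206.9, 193.8, 269.9, 240.9]
scene tray 0.78 [282.8, 116.2, 341.0, 159.4]
scene dock 0.83 [206.3, 155.0, 276.7, 202.7]
scene tape 0.81 [165.2, 199.0, 189.9, 223.8]
scene socket1 0.6 [230.5, 217.4, 238.0, 225.9]
scene socket1 0.55 [95.1, 189.5, 135.5, 221.0]
scene socket1 0.46 [219.0, 214.8, 223.8, 222.0]
top [0.22398681 0.02567296 1.40011592] [-0.69645493  0.70903892 -0.07966194  0.07660491] 474.31599113950267 [0.06839466 0.         0.         0.         0.        ]
top tray 0.93 [138.8, 259.8, 212.8, 333.1]
top tray 0.9 [342.9, 262.3, 398.9, 336.2]
top tray 0.86 [144.3, 76.3, 198.7, 143.7]
top dock 0.81 [224.9, 198.3, 308.4, 270.1]
top tape 0.92 [323.3, 175.5, 354.5, 206.0]
top socket1 0.54 [271.7, 162.0, 279.5, 172.0]
top socket1 0.46 [289.4, 171.2, 293.5, 180.8]
top socket1 0.32 [390.5, 181.3, 434.4, 213.2]
top catch 0.52 [260.7, 228.6, 269.3, 257.4]
```

```bash
python3 - <<'E'
import cv2
a=cv2.imread('pics/top0.png');cv2.imwrite('pics/top0b.png',cv2.resize(a,(768,576),interpolation=2))
a=cv2.imread('pics/top0.png')[120:280,200:380];cv2.imwrite('pics/topc.png',cv2.resize(a,None,fx=3.7,fy=3.7,interpolation=2))
E
```

```text
(no output)
```

View pics/top0b.png

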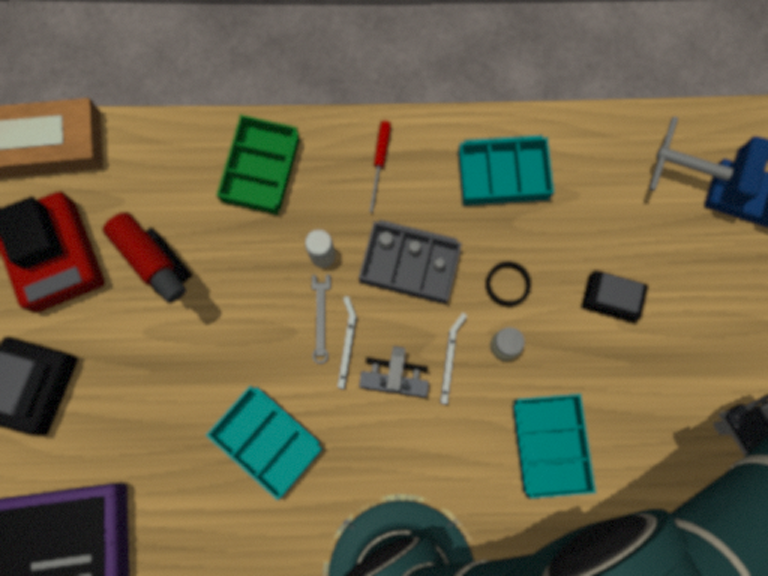

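View pics/topc.png

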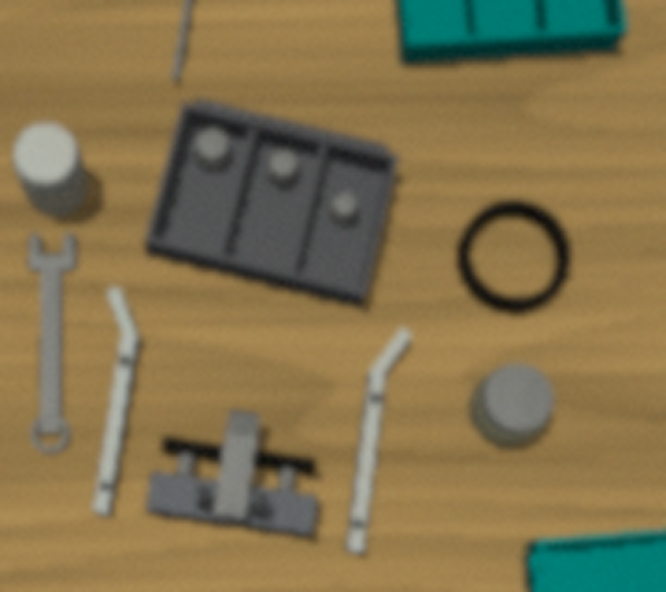

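The only grey tray holding three sockets is at top-image pixel (273,174), with corners in the crop at (185,103), (395,152), (366,303) and (150,245). Four look-alikes are green or turquoise, at (173,110), (337,114), (177,295) and (369,297), so I'll leave those alone. The dock rails are at (231,222) and (300,245), and the catch is at (265,243).

```bash
cat > h.py <<'E'
from bench import status, eyes, arm, spotter
import cv2,numpy as np
from scipy.spatial.transform import Rotation as R
def K(p): return np.array([[p["fx"],0,p["cx"]],[0,p["fy"],p["cy"]],[0,0,1]])
def pose(p,s=None):
    if "xyz" in p: return R.from_quat(p["rotation"]).as_matrix(),np.array(p["xyz"])
    T=np.eye(4);T[:3,:3]=R.from_quat(s["tcp_rot"]).as_matrix();T[:3,3]=s["position"];T=T@np.array(p["T_tool_cam"]);return T[:3,:3],T[:3,3]
def rays(p,uv): 
    n=cv2.undistortPoints(np.array(uv,float).reshape(-1,1,2),K(p),np.array(p["dist_coeffs"],float)).reshape(-1,2);return np.c_[n,np.ones(len(n))]
def onplane(p,uv,z,s=None):
    M,t=pose(p,s);d=rays(p,uv)@M.T;return t+d*((z-t[2])/d[:,2])[:,None]
def cloud(p,s=None):
    v,u=np.mgrid[:384,:512];M,t=pose(p,s)
    return ((rays(p,np.c_[u.ravel(),v.ravel()])*p["depth"].reshape(-1,1))@M.T+t).reshape(384,512,3)
E
python3 - <<'E'
from h import *
p=eyes.get_image("top");print(p["rotation"])
q=lambda a:np.array(a)/3.7+[200,120]-.35
T=onplane(p,q([(185,103),(395,152),(366,303),(150,245)]),.048);print("tray corners",T.round(3))
print([np.linalg.norm(T[i]-T[i-1]).round(3) for i in range(4)])
L=onplane(p,q([(103,507),(130,335),(113,290),(357,548),(376,378),(405,333)]),.026);print("rails",L.round(4))
C=cloud(p)
for n,lo,hi,b in(("rim",.042,.054,(.45,.75,-.12,.15)),("rail",.018,.034,(.25,.56,-.15,.15))):
    m=(C[...,2]>lo)&(C[...,2]<hi)&(C[...,0]>b[0])&(C[...,0]<b[1])&(C[...,1]>b[2])&(C[...,1]<b[3])
    P=C[m];print(n,len(P),P.min(0).round(3),P.max(0).round(3))
    if n=="rim":
        r=cv2.minAreaRect(P[:,:2].astype(np.float32));print(r,cv2.boxPoints(r))
print("bench",np.median(C[100:300,150:400,2]))
# buffer/other
for uv in [(240,435),(185,442),(285,462)]:
    u,v=q(uv).round().astype(int);print(uv,C[v,u].round(3))
for o in("spray","tape","jar","screwdriver"):
    d=spotter.outline_of(p,o)[0];m=d["pixels"];P=C[m];print(o,round(d["score"],2),np.median(P,0).round(3),P.min(0).round(3),P.max(0).round(3))
E
```

```text
[-0.69645493  0.70903892 -0.07966194  0.07660491]
tray corners [[ 0.669  0.038  0.048]
 [ 0.625 -0.129  0.048]
 [ 0.501 -0.102  0.048]
 [ 0.551  0.068  0.048]]
[np.float64(0.121), np.float64(0.173), np.float64(0.126), np.float64(0.177)]
rails [[ 0.3477  0.1071  0.026 ]
 [ 0.4833  0.0852  0.026 ]
 [ 0.5202  0.0985  0.026 ]
 [ 0.3127 -0.0893  0.026 ]
 [ 0.4453 -0.1092  0.026 ]
 [ 0.4811 -0.1337  0.026 ]]
rim 559 [ 0.507 -0.12   0.042] [0.671 0.147 0.054]
((0.601710855960846, 0.00803491473197937), (0.2587849795818329, 0.1281750202178955), 74.19515991210938) [[ 0.5048046  -0.09901091]
 [ 0.628134   -0.13392086]
 [ 0.6986171   0.11508074]
 [ 0.5752877   0.1499907 ]]
rail 672 [ 0.312 -0.137  0.018] [0.559 0.114 0.034]
bench 0.0019161337761511854
(240, 435) [ 0.399 -0.001  0.055]
(185, 442) [0.396 0.041 0.039]
(285, 462) [ 0.376 -0.035  0.047]
spray 0.6 [0.601 0.146 0.098] [ 0.224  0.026 -0.004] [0.653 0.183 1.4  ]
tape 0.8 [ 0.545 -0.231  0.023] [ 0.224 -0.277 -0.006] [0.594 0.026 1.4  ]
jar 0.82 [ 0.416 -0.206  0.069] [ 0.391 -0.236  0.007] [ 0.445 -0.182  0.078]
screwdriver 0.83 [0.837 0.023 0.022] [ 0.71   0.003 -0.008] [0.9   0.046 0.032]
```

```bash
python3 -m inch '[1,29,-13.75,0,0,0,0, 1,29,-13.75,0,0,0,0, 1,29,-13.75,0,0,0,0, 1,29,-13.75,0,0,0,0, 1,29,-13.75,0,0,0,0]'; python3 -m inch '[1,29,-13.75,0,0,0,0, 1,29,-13.75,0,0,0,0, 1,29,-13.75,0,0,0,0, 1,29,-13.75,0,0,0,0, 1,29,-13.75,0,0,0,0]'; python3 -m inch '[1,0,0,0,0,0,0.18, 1,0,0,0,0,0,0.36, 1,0,0,0,0,0,0.54, 1,0,0,0,0,0,0.71, 1,0,0,0,0,0,0.71]'
python3 - <<'E'
from h import *
s=status.state();print(s["clock"],s["position"],s["joints"].round(2),R.from_quat(s["tcp_rot"]).as_matrix().round(3).tolist(),s["force"])
p=eyes.get_image("wrist");cv2.imwrite("pics/w1.png",p["img"][...,::-1])
C=cloud(p,s);np.save("C.npy",C);print(C[::60,::80,2].round(3),pose(p,s)[1])
E
```

```text
clock: 1.48
position: [0.473, -0.3117, 0.1668]
tcp_rot: [0.973, 0.229, 0.0, 0.0]
force: [0.6, -0.8, 0.4]
opening: 0.0936
grip_force: 0.0
clock: 2.1
position: [0.6659, -0.0659, 0.1667]
tcp_rot: [0.973, 0.229, 0.0, 0.0]
force: [0.4, -0.8, 0.3]
opening: 0.0939
grip_force: 0.0
clock: 2.72
position: [0.6648, -0.0674, 0.1665]
tcp_rot: [0.992, -0.123, -0.0, 0.0]
force: [-0.6, -0.1, 0.3]
opening: 0.0939
grip_force: 0.0
2.725 [ 0.66480643 -0.06740765  0.16649617] [ 0.12  0.5  -0.1   1.49  0.05  1.15 -1.8 ] [[0.97, -0.244, -0.0], [-0.244, -0.97, -0.0], [-0.0, 0.0, -1.0]] [-0.56550396 -0.06911631  0.30522139]
[[-0.    -0.001 -0.001 -0.001  0.003  0.003  0.03 ]
 [-0.001 -0.003 -0.002 -0.001  0.004  0.004 -0.002]
 [-0.    -0.001 -0.    -0.001 -0.    -0.001 -0.001]
 [-0.002 -0.001 -0.    -0.001 -0.001 -0.002 -0.001]
 [-0.     0.036  0.228  0.005  0.047 -0.001 -0.003]
 [ 0.322  0.283 -0.     0.048 -0.001  0.283  0.319]
 [ 0.325  0.306 -0.001 -0.001  0.    -0.002  0.323]] [ 0.7364343  -0.084429    0.38351778]
```

View pics/w1.png

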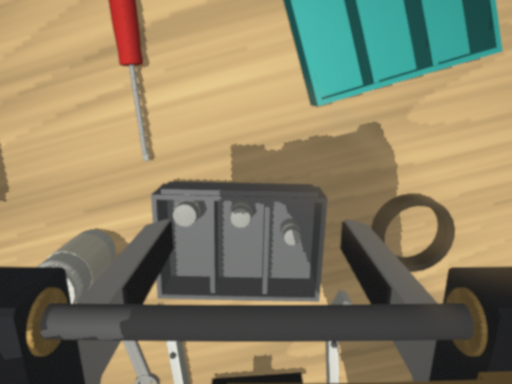

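The wrist view shows the grey tray at (152–326, 183–298), with its far lip along row ~186 and all three sockets standing. The spray can is at (85,260), the tape at (412,232) and the screwdriver tip at (147,158). The space beyond the lip is clear. Next I'll fit the rim from the depth.

```bash
python3 - <<'E'
from h import *
C=np.load("C.npy");M=np.zeros((384,512),bool);M[175:303,145:332]=1
m=M&(abs(C[...,2]-.048)<.004)
# grey tray only: remove fingers by connected comps
P=C[m];print(len(P))
for yaw in(-.25,):
    u=np.array([np.cos(yaw),np.sin(yaw)]);v=np.array([-u[1],u[0]])
    a=P[:,:2]@u;b=P[:,:2]@v
    print(np.percentile(a,[0,1,99,100]).round(4),np.percentile(b,[0,1,99,100]).round(4))
    # far edge line: max a per b-bin
    bins=np.arange(b.min()+.015,b.max()-.015,.005)
    E=np.array([(c+.0025,a[(b>c)&(b<c+.005)].max(),a[(b>c)&(b<c+.005)].min()) for c in bins if ((b>c)&(b<c+.005)).any()])
    k=np.polyfit(E[:,0],E[:,1],1);k2=np.polyfit(E[:,0],E[:,2],1);print(k,k2,"yaw far",yaw-k[0],"near",yaw-k2[0]);print((E*1000).round(0).astype(int).tolist())
p=eyes.get_image("top");D=cloud(p)
rail=(D[...,2]>.02)&(D[...,2]<.031)
for lab,c in(("L",[(.3477,.1071),(.4833,.0852)]),("R",[(.3127,-.0893),(.4453,-.1092)])):
    c=np.array(c);d=c[1]-c[0];l=np.linalg.norm(d);d/=l;n=np.array([-d[1],d[0]])
    X=D[...,:2]-c[0];s_=X@d;t_=X@n;g=rail&(s_>.01)&(s_<l-.01)&(abs(t_)<.012)
    Q=D[g][:,:2];f=cv2.fitLine(Q.astype(np.float32),cv2.DIST_HUBER,0,.01,.01).ravel();print(lab,g.sum(),f,np.arctan2(f[1]*np.sign(f[0]),abs(f[0])))
E
```

```text
3435
[0.5163 0.5174 0.6452 0.6461] [0.0278 0.0291 0.2083 0.2098]
[0.01916656 0.64230394] [0.01604749 0.51586435] yaw far -0.2691665631976792 near -0.26604748807614587
[[45, 643, 517], [50, 643, 517], [55, 643, 517], [60, 643, 517], [65, 644, 516], [70, 643, 517], [75, 644, 516], [80, 644, 518], [85, 644, 518], [90, 644, 518], [95, 644, 517], [100, 644, 518], [105, 644, 517], [110, 644, 518], [115, 645, 518], [120, 645, 518], [125, 645, 518], [130, 645, 518], [135, 645, 517], [140, 645, 519], [145, 645, 519], [150, 645, 519], [155, 645, 518], [160, 645, 518], [165, 645, 518], [170, 646, 519], [175, 646, 519], [180, 646, 518], [185, 646, 519], [190, 646, 518], [195, 646, 520]]
L 155 [ 0.9868459  -0.16166364  0.4135285   0.09818087] -0.16237624Traceback (most recent call last):
  File "<stdin>", line 19, in <module>
cv2.error: OpenCV(4.12.0) /io/opencv/modules/imgproc/src/linefit.cpp:50: error: (-215:Assertion failed) count > 0 in function 'fitLine2D_wods'
```

Tray fit: 127 × 180 mm, matching the stated size. Yaw is -0.267, the lip middle is at (0.654, -0.044), and the tray sits at dock (145, 5) mm, 0.11 rad askew. I'll lower the fingers behind the lip.

```bash
python3 -m inch '[1,1,-2,0,0,0,0.02, 1,1,-2,4,0,0,0.02, 1,1,-2,8,0,0,0.02, 1,1,-2,12,0,0,0.02, 1,1,-2,12,0,0,0.02]'; python3 -m inch '[1,0,0,1,0,0,0, 1,0,0,2,0,0,0, 1,0,0,3,0,0,0, 1,0,0,3.2,0,0,0, 1,0,0,3.2,0,0,0]'
```

```text
clock: 3.45
position: [0.6774, -0.0505, 0.0439]
tcp_rot: [0.991, -0.132, -0.003, 0.0]
force: [-0.0, 0.1, 1.4]
opening: 0.0939
grip_force: 0.0
clock: 4.08
position: [0.6795, -0.0505, 0.0146]
tcp_rot: [0.991, -0.133, -0.0, -0.0]
force: [-0.3, 0.5, -0.6]
opening: 0.094
grip_force: 0.0
```

```bash
python3 -m inch '[1,-0.5,0,0,0,0,0, 1,-1,0,0,0,0,0, 1,-1.3,0,0,0,0,0, 1,-1.6,0,0,0,0,0, 1,-1.8,0,0,0,0,0]';python3 -m inch '[1,-0.2,0,0,0,0,0, 1,-0.4,0,0,0,0,0, 1,-0.6,0,0,0,0,0, 1,-0.8,0,0,0,0,0, 1,-1.0,0.05,0,0,0,0]'
```

```text
clock: 4.7
position: [0.6619, -0.0458, 0.0146]
tcp_rot: [0.991, -0.133, -0.0, -0.0]
force: [0.4, 0.5, -0.5]
opening: 0.0941
grip_force: 0.0
clock: 5.32
position: [0.6521, -0.0436, 0.0145]
tcp_rot: [0.991, -0.133, -0.0, -0.0]
force: [-0.3, -0.7, -0.1]
opening: 0.0941
grip_force: 0.0
```

```bash
python3 - <<'E'
from h import *
s=status.state();print(s["force"],s["moment"])
p=eyes.get_image("wrist");cv2.imwrite("pics/w2.png",p["img"][...,::-1])
C=cloud(p,s);np.save("C2.npy",C)
p=eyes.get_image("scene");cv2.imwrite("pics/s2.png",cv2.resize(p["img"][140:260,180:330,::-1],None,fx=4,fy=4))
E
```

```text
[-0.27812335 -0.65596935 -0.14467697] [ 0.06383671  0.00136584 -0.04209853]
```

View pics/w2.png

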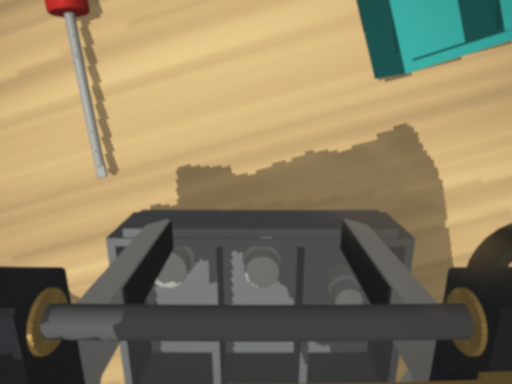

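View pics/s2.png

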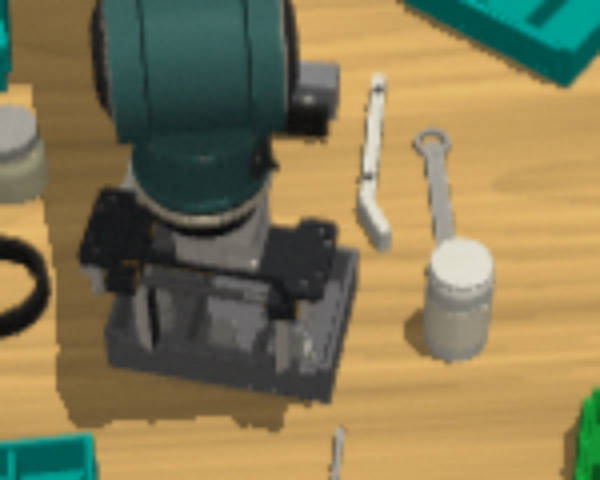

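The view is unexpected. The lip edge in the wrist view is at row ~212, and the fingers at (170,240) and (350,240) look to be inside the tray. I'll re-measure.

```bash
python3 - <<'E'
from h import *
s=status.state();C=np.load("C2.npy");t=s["position"];Rm=R.from_quat(s["tcp_rot"]).as_matrix()
L=(C-t)@Rm   # tool coords
for v in range(190,300,6): print(v,[(L[v,u].round(3)*1000).astype(int).tolist() for u in(140,260,380)], [round(float(C[v,u,2]),3) for u in (140,260,380)])
p=eyes.get_image("scene");D=(cloud(p)-t)@Rm
print("scene fingers/lip in tool coords")
for u,v in [(150,300),(150,330),(150,347),(150,358),(280,340),(290,370),(220,385),(220,375)]:
    U,V=180+u//4,140+v//4;print((u,v),(D[V,U]*1000).round().astype(int))
E
```

```text
190 [[11, -83, 16], [11, 1, 16], [12, 85, 15]] [-0.001, -0.001, -0.0]
196 [[7, -83, 16], [7, 1, 16], [7, 86, 15]] [-0.001, -0.001, -0.0]
202 [[3, -84, 16], [3, 1, 16], [2, 87, 16]] [-0.001, -0.001, -0.002]
208 [[-2, -84, 15], [-2, 1, 16], [-2, 87, 15]] [-0.001, -0.001, -0.001]
214 [[2, -76, -9], [2, 1, -7], [1, 79, -6]] [0.023, 0.022, 0.021]
220 [[2, -72, -19], [2, 1, -19], [2, 75, -19]] [0.033, 0.033, 0.033]
226 [[1, -70, -27], [2, 1, -29], [1, 71, -28]] [0.042, 0.044, 0.043]
232 [[9, -59, -57], [0, 1, -33], [-1, 70, -32]] [0.071, 0.048, 0.047]
238 [[9, -57, -65], [-4, 1, -33], [-5, 71, -32]] [0.08, 0.047, 0.046]
244 [[10, -54, -73], [-8, 1, -32], [9, 56, -71]] [0.087, 0.047, 0.086]
250 [[9, -52, -78], [-20, 1, -15], [9, 53, -79]] [0.093, 0.029, 0.093]
256 [[10, -50, -86], [-20, 1, -23], [9, 51, -84]] [0.1, 0.038, 0.099]
262 [[8, -50, -87], [-24, 1, -24], [9, 49, -89]] [0.101, 0.039, 0.104]
268 [[8, -48, -92], [-29, 1, -22], [10, 47, -95]] [0.107, 0.036, 0.11]
274 [[6, -48, -93], [-32, 1, -25], [8, 47, -97]] [0.107, 0.039, 0.112]
280 [[3, -48, -93], [-36, 1, -24], [7, 46, -100]] [0.108, 0.038, 0.114]
286 [[1, -48, -94], [-41, 1, -24], [5, 46, -101]] [0.109, 0.038, 0.116]
292 [[-2, -48, -94], [-65, 2, 10], [2, 46, -101]] [0.108, 0.005, 0.116]
298 [[-4, -48, -95], [-70, 2, 10], [0, 46, -101]] [0.11, 0.005, 0.116]
scene fingers/lip in tool coords
(150, 300) [  4  48 -94]
(150, 330) [  8  49 -64]
(150, 347) [ 11  49 -47]
(150, 358) [  2  54 -15]
(280, 340) [ 11 -55 -81]
(290, 370) [ -1 -57 -27]
(220, 385) [-3 -1 14]
(220, 375) [ 1 -3 -8]
```

The lip hasn't moved (tool x +2 mm), and the lowest visible part of the open fingers is about 60 mm above the bench. So the fingertips swing up as they open, and the open fingers passed over the tray without touching it. I'll back off beyond the lip, half close the fingers and measure the tips.

```bash
python3 -m inch '[1,1,0,-1,0,0,0, 1,2,0,-3,0,0,0, 1,3.2,0,-4,0,0,0, 1,4.4,0,-4,0,0,0, 1,4.4,0,-4,0,0,0]' ; cat > tip.py <<'E'
from h import *
import sys
s=status.state();p=eyes.get_image("wrist");t=s["position"];Rm=R.from_quat(s["tcp_rot"]).as_matrix()
cv2.imwrite(f"pics/{sys.argv[1]}.png",p["img"][...,::-1])
L=(cloud(p,s)-t)@Rm
for sg in(-1,1):
    m=(abs(L[...,0])<.014)&(sg*L[...,1]>0)&(sg*L[...,1]<.08)&(L[...,2]+0<t[2]-.008)&(L[...,2]>-.12)
    Q=L[m];
    for z in np.arange(-.1,.04,.01):
        q=Q[(Q[:,2]>=z)&(Q[:,2]<z+.01)]
        if len(q):print(sg,round(z*1000),len(q),(q.min(0)*1000).round(),(q.max(0)*1000).round())
print(s["opening"],t)
E
python3 tip.py w3; python3 -m inch '[0,0,0,0,0,0,0, 0,0,0,0,0,0,0, 0,0,0,0,0,0,0, 0,0,0,0,0,0,0, 0,0,0,0,0,0,0]'; python3 tip.py w4
```

```text
clock: 6.1
position: [0.6952, -0.0556, 0.054]
tcp_rot: [0.991, -0.133, -0.0, 0.0]
force: [-0.8, 0.6, -0.7]
opening: 0.0942
grip_force: 0.0
-1 -100 694 [  -8.  -60. -100.] [ 10. -47. -90.]
-1 -90 615 [ -8. -60. -90.] [ 10. -47. -80.]
-1 -80 464 [ -9. -60. -80.] [ 10. -47. -70.]
-1 -70 416 [ -9. -60. -70.] [ 10. -48. -60.]
-1 -60 346 [ -9. -60. -60.] [ 10. -48. -50.]
-1 -50 275 [ -9. -60. -50.] [ 10. -48. -40.]
-1 -40 42 [ -8. -53. -40.] [ 10. -48. -37.]
1 -100 693 [  -9.   45. -100.] [ 10.  58. -90.]
1 -90 607 [ -8.  46. -90.] [ 10.  59. -80.]
1 -80 509 [ -9.  45. -80.] [ 10.  58. -70.]
1 -70 402 [ -9.  45. -70.] [ 10.  58. -60.]
1 -60 341 [ -8.  45. -60.] [ 10.  58. -50.]
1 -50 272 [ -9.  46. -50.] [ 10.  57. -40.]
1 -40 41 [ -8.  46. -40.] [ 10.  51. -37.]
0.09422727633208058 [ 0.69515723 -0.05563355  0.05398019]
clock: 6.78
position: [0.6947, -0.0553, 0.0545]
tcp_rot: [0.991, -0.133, -0.0, -0.0]
force: [-0.2, -0.9, -0.2]
opening: 0.0485
grip_force: 0.0
-1 -100 558 [  -8.  -38. -100.] [ 10. -25. -90.]
-1 -90 468 [ -8. -38. -90.] [ 10. -25. -80.]
-1 -80 381 [ -8. -37. -80.] [ 10. -25. -70.]
-1 -70 323 [ -9. -37. -70.] [ 10. -25. -60.]
-1 -60 269 [ -8. -37. -60.] [ 10. -25. -50.]
-1 -50 196 [ -8. -37. -50.] [ 10. -25. -40.]
-1 -40 24 [ -7. -30. -40.] [ 10. -25. -37.]
1 -100 555 [  -8.   23. -100.] [ 10.  35. -90.]
1 -90 472 [ -8.  23. -90.] [ 10.  36. -80.]
1 -80 381 [ -8.  23. -80.] [ 10.  36. -70.]
1 -70 318 [ -8.  23. -70.] [ 10.  35. -60.]
1 -60 269 [ -8.  23. -60.] [ 10.  35. -50.]
1 -50 198 [ -8.  23. -50.] [ 10.  35. -40.]
1 -40 28 [ -8.  23. -40.] [ 10.  27. -37.]
0.04850467981859999 [ 0.69467364 -0.05527142  0.05454098]
```

View pics/w4.png

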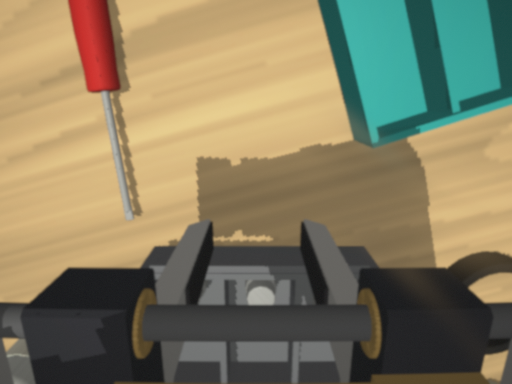

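The picture shows the half-open fingertips at (205,222) and (313,222), well above the bench. By depth they end about 38 mm short of the reported TCP. So I need to command lower, feeling for contact. First I'll check where the screwdriver tip is.

```bash
python3 - <<'E'
from h import *
s=status.state();p=eyes.get_image("wrist");t=s["position"];Rm=R.from_quat(s["tcp_rot"]).as_matrix()
L=(cloud(p,s)-t)@Rm
for u,v in[(130,214),(126,200),(260,240),(260,252),(230,255),(60,300),(100,300),(400,300)]:print((u,v),(L[v,u]*1000).round())
E
python3 -m inch '[0.6,-0.8,0,0,0,0,0, 0.6,-1.6,0,0,0,0,0, 0.6,-2,0,2,0,0,0, 0.6,-2,0,3,0,0,0, 0.6,-2,0,3,0,0,0]'
```

```text
(130, 214) [ -15. -101.   41.]
(126, 200) [  -3. -103.   41.]
(260, 240) [-44.   2.  56.]
(260, 252) [-42.   2.  30.]
(230, 255) [-42. -21.  24.]
(60, 300) [  33.  -42. -154.]
(100, 300) [  33.  -34. -154.]
(400, 300) [  33.   29. -154.]
clock: 7.5
position: [0.6749, -0.0499, 0.024]
tcp_rot: [0.991, -0.133, -0.001, 0.0]
force: [-0.0, 1.2, 1.6]
opening: 0.0753
grip_force: 0.0
```

```bash
python3 -m inch '[0.6,0,0,0.6,0,0,0, 0.6,0,0,1.2,0,0,0, 0.6,0,0,1.8,0,0,0, 0.6,0,0,2.2,0,0,0, 0.6,0,0,2.2,0,0,0]'
```

```text
clock: 8.12
position: [0.6752, -0.05, 0.0022]
tcp_rot: [0.991, -0.133, -0.0, -0.0]
force: [-0.2, 0.4, 0.4]
opening: 0.0752
grip_force: 0.0
```

```bash
python3 -m inch '[0.6,0,0,0.5,0,0,0, 0.6,0,0,1.0,0,0,0, 0.6,0,0,1.5,0,0,0, 0.6,0,0,1.5,0,0,0]'; python3 tip.py w5 | tail -12
```

```text
clock: 8.62
position: [0.6751, -0.05, -0.013]
tcp_rot: [0.991, -0.133, -0.0, 0.0]
force: [-0.3, 0.2, -0.4]
opening: 0.0751
grip_force: 0.0
-1 -70 370 [ -8. -51. -70.] [ 10. -38. -60.]
-1 -60 318 [ -8. -51. -60.] [ 10. -38. -50.]
-1 -50 234 [ -8. -51. -50.] [ 10. -38. -40.]
-1 -40 43 [ -7. -44. -40.] [ 10. -38. -37.]
1 -100 636 [  -8.   36. -100.] [ 10.  49. -90.]
1 -90 536 [ -9.  36. -90.] [ 10.  49. -80.]
1 -80 441 [ -8.  36. -80.] [ 10.  49. -70.]
1 -70 365 [ -8.  36. -70.] [ 10.  48. -60.]
1 -60 322 [ -9.  36. -60.] [ 10.  49. -50.]
1 -50 238 [ -8.  36. -50.] [ 10.  48. -40.]
1 -40 39 [ -7.  36. -40.] [ 10.  42. -37.]
0.07514107896136324 [ 0.67506621 -0.04996653 -0.01304219]
```

The TCP reads below the bench with no contact, which confirms the fingertips sit about 37 mm above it. One more small step down, then draw gently onto the lip.

```bash
python3 -m inch '[0.6,0,0,0.4,0,0,0, 0.6,0,0,0.8,0,0,0, 0.6,-0.4,0,0.8,0,0,0, 0.6,-0.8,0,0.8,0,0,0, 0.6,-1,0,0.8,0,0,0]';python3 -m inch '[0.6,-0.2,0,0,0,0,0, 0.6,-0.4,0,0,0,0,0, 0.6,-0.6,0,0,0,0,0, 0.6,-0.8,0,0,0,0,0]'
```

```text
clock: 9.3
position: [0.6655, -0.0472, -0.0203]
tcp_rot: [0.991, -0.133, 0.0, -0.0]
force: [-0.2, 0.1, 0.3]
opening: 0.0752
grip_force: 0.0
clock: 9.8
position: [0.6582, -0.0453, -0.0203]
tcp_rot: [0.991, -0.133, 0.0, -0.0]
force: [2.9, -0.7, 0.9]
opening: 0.0753
grip_force: 1.4
```

Contact at about 3 N. I'll draw the tray while turning it into line with the dock.

```bash
python3 -m inch '[0.6,-0.4,0.03,0,0,0,-0.01, 0.6,-0.8,0.06,0,0,0,-0.02, 0.6,-1.2,0.1,0,0,0,-0.03, 0.6,-1.6,0.13,0,0,0,-0.04, 0.6,-2,0.16,0,0,0,-0.05]';python3 -m inch '[0.6,-0.4,0.01,0,0,0,-0.01, 0.6,-0.8,0.02,0,0,0,-0.02, 0.6,-1.2,0.04,0,0,0,-0.03, 0.6,-1.6,0.05,0,0,0,-0.04, 0.6,-2,0.06,0,0,0,-0.05]'
python3 tip.py w6 >/dev/null; python3 - <<'E'
from h import *
s=status.state();p=eyes.get_image("wrist");t=s["position"];Rm=R.from_quat(s["tcp_rot"]).as_matrix();print(t,s["force"],np.arctan2(Rm[1,0],Rm[0,0]))
C=cloud(p,s);L=(C-t)@Rm
m=(abs(C[...,2]-.048)<.004)&(abs(L[...,1])<.1)&(L[...,0]<.0)
a,b=L[m][:,0],-L[m][:,1]
print(len(a),b.min(),b.max())
E=np.array([(c,a[(abs(b-c)<.0025)].max()) for c in np.arange(-.07,.071,.005) if (abs(b-c)<.0025).any()]);k=np.polyfit(E[:,0],E[:,1],1);print("tray yaw rel tool",-k[0],k[1]);print((E*1000).round().tolist())
E
```

```text
clock: 10.42
position: [0.6382, -0.0414, -0.0204]
tcp_rot: [0.994, -0.108, 0.0, -0.0]
force: [3.2, 0.2, 1.9]
opening: 0.0751
grip_force: 1.8
clock: 11.05
position: [0.6184, -0.0378, -0.0204]
tcp_rot: [0.997, -0.083, 0.0, -0.0]
force: [4.0, -0.2, 2.6]
opening: 0.0752
grip_force: 2.0
[ 0.61790091 -0.03766698 -0.02052448] [ 2.28030162 -0.18427121  1.26957397] -0.16592306940994317
4635 -0.07470890883528043 0.07675412356331421
tray yaw rel tool 0.011328574848881195 -0.008712301085786741
[[-70.0, -9.0], [-65.0, -9.0], [-40.0, -10.0], [-35.0, -0.0], [-30.0, -9.0], [-25.0, -9.0], [-20.0, -9.0], [-15.0, -9.0], [-10.0, -9.0], [-5.0, -9.0], [0.0, -9.0], [5.0, -9.0], [10.0, -9.0], [15.0, -9.0], [20.0, -9.0], [25.0, -9.0], [30.0, -9.0], [35.0, -9.0], [40.0, -0.0], [45.0, -18.0], [65.0, -9.0], [70.0, -9.0]]
```

View pics/w6.png

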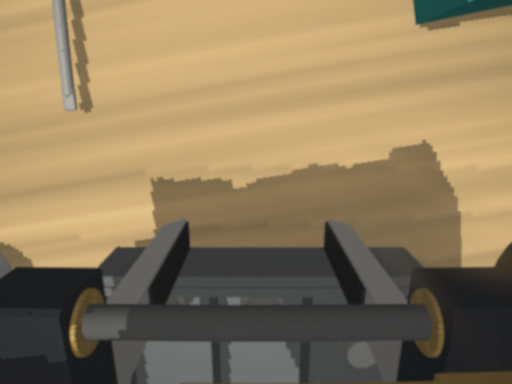

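The lip sits flat against both fingers at tool x = -9 mm across its width. Tray yaw is -0.155 to -0.166, aligned with the dock. Continuing straight in.

```bash
python3 -m inch '[0.6,-0.4,0,0,0,0,-0.005, 0.6,-0.8,0,0,0,0,-0.008, 0.6,-1.2,0,0,0,0,-0.008, 0.6,-1.6,0,0,0,0,-0.008, 0.6,-2,0,0,0,0,-0.008]';python3 -m inch '[0.6,-0.4,0,0,0,0,0, 0.6,-0.8,0,0,0,0,0, 0.6,-1.2,0,0,0,0,0, 0.6,-1.6,0,0,0,0,0, 0.6,-2,0,0,0,0,0]';python3 -m inch '[0.6,-0.4,0,0,0,0,0, 0.6,-0.8,0,0,0,0,0, 0.6,-1.2,0,0,0,0,0]'
python3 - <<'E'
from h import *
s=status.state();print(s["position"],s["force"],s["moment"])
p=eyes.get_image("top");cv2.imwrite("pics/t7.png",cv2.resize(p["img"][150:280,210:330,::-1],None,fx=4.5,fy=4.5,interpolation=2))
E
```

```text
clock: 11.78
position: [0.6002, -0.0337, -0.02]
tcp_rot: [0.997, -0.079, 0.001, -0.0]
force: [14.3, 4.8, -1.0]
opening: 0.0752
grip_force: 6.6
clock: 12.4
position: [0.5799, -0.0308, -0.02]
tcp_rot: [0.997, -0.079, 0.001, -0.0]
force: [6.4, 1.6, 2.2]
opening: 0.0753
grip_force: 2.7
clock: 12.78
position: [0.5681, -0.0288, -0.02]
tcp_rot: [0.997, -0.079, 0.001, -0.0]
force: [5.9, 1.5, 2.5]
opening: 0.075
grip_force: 2.7
[ 0.56810616 -0.02883738 -0.01996058] [5.89768911 1.52663697 2.50734096] [ 0.52105218 -1.29604843 -0.22995754]
```

View pics/t7.png

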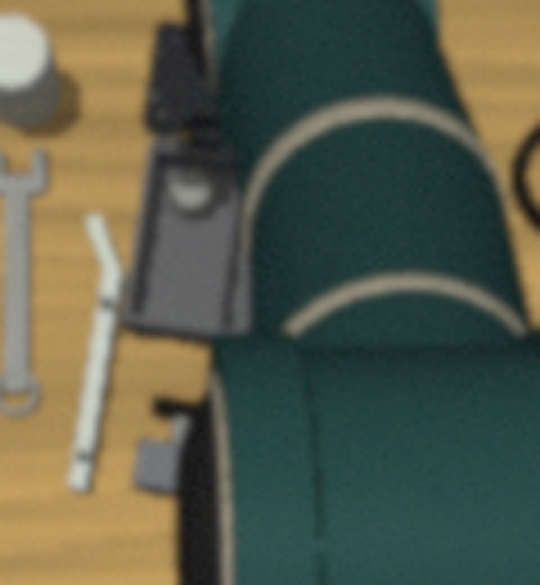

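The tray's near-left corner, at (125,325) in the crop, is inside the rail mouth. The spray can and spanner are undisturbed, and the buffer is still ahead at row ~405. Carrying on slowly.

```bash
python3 -m inch '[0.6,-0.4,-0.05,0,0,0,0, 0.6,-0.8,-0.1,0,0,0,0, 0.6,-1.2,-0.1,0,0,0,0, 0.6,-1.6,-0.1,0,0,0,0]';python3 -m inch '[0.6,-0.3,0,0,0,0,0, 0.6,-0.6,0,0,0,0,0, 0.6,-0.9,0,0,0,0,0]';python3 -m inch '[0.6,-0.2,0,0,0,0,0, 0.6,-0.4,0,0,0,0,0]';python3 -m inch '[0.6,-0.2,0,0,0,0,0, 0.6,-0.4,0,0,0,0,0]'
```

```text
clock: 13.32
position: [0.5515, -0.0259, -0.0204]
tcp_rot: [0.997, -0.08, 0.0, -0.0]
force: [4.3, -1.8, 2.3]
opening: 0.0755
grip_force: 2.1
clock: 13.7
position: [0.5427, -0.0244, -0.0205]
tcp_rot: [0.997, -0.079, -0.0, -0.0]
force: [4.0, -0.6, 3.2]
opening: 0.0752
grip_force: 2.1
clock: 13.95
position: [0.5389, -0.0238, -0.0205]
tcp_rot: [0.997, -0.08, 0.0, -0.0]
force: [5.9, -0.5, 1.6]
opening: 0.0752
grip_force: 2.7
clock: 14.2
position: [0.535, -0.0231, -0.0205]
tcp_rot: [0.997, -0.079, 0.0, -0.0]
force: [5.3, -0.7, 1.1]
opening: 0.0751
grip_force: 2.8
```

```bash
for i in 1; do python3 -m inch '[0.6,-0.15,0,0,0,0,0, 0.6,-0.3,0,0,0,0,0]'; done; python3 -m inch '[0.6,-0.15,0,0,0,0,0, 0.6,-0.3,0,0,0,0,0]'
```

```text
clock: 14.45
position: [0.5321, -0.0227, -0.0205]
tcp_rot: [0.997, -0.08, 0.0, -0.0]
force: [5.9, -1.4, 1.5]
opening: 0.0755
grip_force: 2.8
clock: 14.7
position: [0.5291, -0.0222, -0.0205]
tcp_rot: [0.997, -0.08, 0.0, -0.0]
force: [5.8, -0.1, 1.6]
opening: 0.0755
grip_force: 2.8
```

```bash
python3 -m inch '[0.6,-0.15,0,0,0,0,0, 0.6,-0.3,0,0,0,0,0]'
```

```text
clock: 14.95
position: [0.526, -0.0217, -0.0205]
tcp_rot: [0.997, -0.08, 0.0, -0.0]
force: [5.6, -1.1, 1.8]
opening: 0.0752
grip_force: 2.4
```

```bash
python3 -m inch '[0.6,-0.1,0,0,0,0,0, 0.6,-0.2,0,0,0,0,0]'; python3 -m inch '[0.6,-0.1,0,0,0,0,0, 0.6,-0.1,0,0,0,0,0]'
```

```text
clock: 15.2
position: [0.5248, -0.0216, -0.0203]
tcp_rot: [0.997, -0.08, 0.001, -0.0]
force: [9.8, -2.9, -1.0]
opening: 0.0753
grip_force: 4.6
clock: 15.45
position: [0.5237, -0.0215, -0.0204]
tcp_rot: [0.997, -0.08, 0.001, -0.0]
force: [7.8, -3.4, -0.7]
opening: 0.075
grip_force: 4.3
```

```bash
python3 -m inch '[0.6,-0.1,0,0,0,0,0]';python3 -m inch '[0.6,-0.1,0,0,0,0,0]'
```

```text
clock: 15.58
position: [0.523, -0.0214, -0.0203]
tcp_rot: [0.997, -0.08, 0.001, -0.0]
force: [9.8, -2.7, -1.6]
opening: 0.0753
grip_force: 4.9
clock: 15.7
position: [0.522, -0.0212, -0.0203]
tcp_rot: [0.997, -0.08, 0.001, -0.0]
force: [10.3, -2.9, -1.3]
opening: 0.0749
grip_force: 5.0
```

Buffer contact came at TCP x ≈ 0.525, so the catch should drop near 0.520. I'll move in 1 mm steps.

```bash
python3 -m inch '[0.6,-0.1,0,0,0,0,0]';python3 -m inch '[0.6,-0.05,0,0,0,0,0]'; python3 -m inch '[0.6,-0.05,0,0,0,0,0]'
```

```text
clock: 15.82
position: [0.5211, -0.0211, -0.0203]
tcp_rot: [0.997, -0.08, 0.001, -0.0]
force: [9.7, -1.3, -1.9]
opening: 0.0753
grip_force: 5.1
clock: 15.95
position: [0.5206, -0.021, -0.0203]
tcp_rot: [0.997, -0.08, 0.001, -0.0]
force: [10.4, -2.5, -1.5]
opening: 0.0752
grip_force: 5.2
clock: 16.08
position: [0.52, -0.0209, -0.0203]
tcp_rot: [0.997, -0.08, 0.001, -0.0]
force: [9.5, -2.1, -1.6]
opening: 0.0751
grip_force: 4.6
```

```bash
python3 -m inch '[0.6,-0.05,0,0,0,0,0]';python3 -m inch '[0.6,-0.05,0,0,0,0,0]'; python3 -m inch '[0.6,-0.05,0,0,0,0,0]'
```

```text
clock: 16.2
position: [0.5194, -0.0208, -0.0203]
tcp_rot: [0.997, -0.08, 0.001, -0.0]
force: [9.4, -2.9, -1.9]
opening: 0.0749
grip_force: 4.8
clock: 16.32
position: [0.519, -0.0207, -0.0203]
tcp_rot: [0.997, -0.08, 0.001, -0.0]
force: [10.6, -2.3, -1.9]
opening: 0.0752
grip_force: 4.8
clock: 16.45
position: [0.5185, -0.0207, -0.0203]
tcp_rot: [0.997, -0.08, 0.001, -0.0]
force: [8.3, -2.2, -1.5]
opening: 0.0751
grip_force: 4.9
```

Buffer travel is now about 6.5–7 mm, so the catch has probably dropped. I'll ease back gently: if it has caught, the force will vanish.

```bash
python3 -m inch '[0.6,0.1,0,0,0,0,0, 0.6,0.15,0,0,0,0,0]';python3 -m inch '[0.6,0.05,0,0,0,0,0, 0.6,0.1,0,0,0,0,0]';python3 -m inch '[0.6,0.1,0,0,0,0,0, 0.6,0.1,0,0,0,0,0]'
```

```text
clock: 16.7
position: [0.5189, -0.0208, -0.0205]
tcp_rot: [0.997, -0.08, -0.0, 0.0]
force: [4.4, -2.3, 3.0]
opening: 0.0752
grip_force: 2.0
clock: 16.95
position: [0.52, -0.0209, -0.0205]
tcp_rot: [0.997, -0.08, -0.0, 0.0]
force: [3.4, -2.1, 0.7]
opening: 0.0758
grip_force: 2.1
clock: 17.2
position: [0.5205, -0.0207, -0.0207]
tcp_rot: [0.997, -0.079, -0.001, -0.0]
force: [-0.3, 0.1, -1.0]
opening: 0.0751
grip_force: 0.3
```

The force fell to zero at x = 0.5205, so the catch is holding. Now I'll back away, rise clear and check.

```bash
python3 -m inch '[0.6,0.4,0,0,0,0,0, 0.6,1.2,0,0,0,0,0, 0.6,2.4,0,0,0,0,0, 0.6,3,0,0,0,0,0]'; python3 -m inch '[0.6,0,0,-4,0,0,0, 0.6,0,0,-9,0,0,0, 0.6,2,0,-14,0,0,0, 0.6,6,0,-18,0,0,0, 0.6,10,0,-20,0,0,0]'; python3 -m inch '[0.6,4,6,0,0,0,0, 0.6,8,12,0,0,0,0, 0.6,8,18,0,0,0,0, 0.6,8,24,0,0,0,0, 0.6,8,28,0,0,0,0]'
python3 - <<'E'
from h import *
s=status.state();print(s["position"],s["force"])
p=eyes.get_image("top");a=p["img"][130:280,200:370,::-1]
C=cloud(p)
q=eyes.get_image("scene");b=q["img"][130:250,160:300,::-1]
cv2.imwrite("pics/fin.png",np.hstack([cv2.resize(a,(400,353),interpolation=2),cv2.resize(b,(400,353),interpolation=2)]))
o=np.array([.4465,-.009]);u=np.array([np.cos(.157),-np.sin(.157)]);v=np.array([-u[1],u[0]])
X=(C[...,:2]-o)@u;Y=(C[...,:2]-o)@v;Z=C[...,2]
m=(abs(Z-.048)<.004)&(abs(Y)<.095)&(X>-.08)&(X<.12)
print("rim x",np.percentile(X[m],[1,99]),"y",np.percentile(Y[m],[1,99]))
for x in np.arange(-.1,-.02,.006):
    g=(abs(X-x)<.003)&(abs(Y)<.008);print(round(x,3),np.median(Z[g]).round(4))
E
```

```text
clock: 17.7
position: [0.5517, -0.0258, -0.0205]
tcp_rot: [0.997, -0.08, 0.0, -0.0]
force: [0.0, 0.3, 0.2]
opening: 0.0753
grip_force: 0.0
clock: 18.32
position: [0.6515, -0.0419, 0.1825]
tcp_rot: [0.997, -0.08, 0.002, -0.0]
force: [-0.2, 0.6, -0.8]
opening: 0.0752
grip_force: 0.0
clock: 18.95
position: [0.6833, -0.3335, 0.1791]
tcp_rot: [0.997, -0.08, -0.0, 0.0]
force: [0.4, -0.2, -0.2]
opening: 0.0752
grip_force: 0.0
[ 0.68329202 -0.33354253  0.17905415] [ 0.35175009 -0.23936998 -0.24281411]
rim x [-0.06958415  0.06319389] y [-0.09072781  0.08810776]
-0.1 0.075
-0.094 0.0729
-0.088 0.0712
-0.082 0.0738
-0.076 0.074
-0.07 0.0729
-0.064 0.0721
-0.058 0.0716
-0.052 0.0738
-0.046 0.0559
-0.04 0.0541
-0.034 0.0576
-0.028 0.0517
-0.022 0.0045
```

View pics/fin.png

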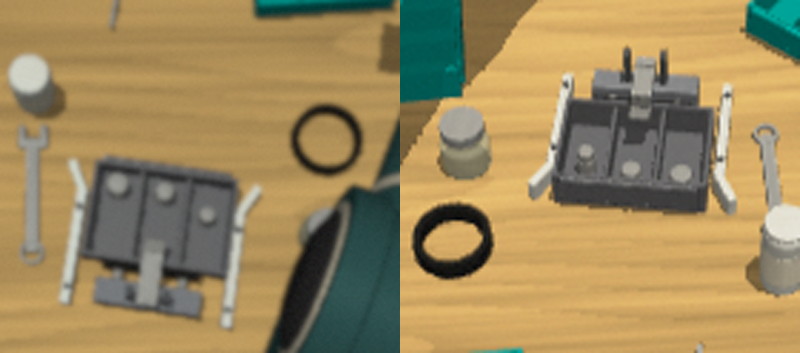

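The tray sits square between the rails. The catch is over the near wall (left panel, (152,255)) and its nose top is about 55 mm high, the same as when it was down at the start. All three sockets are standing and the neighbouring things haven't moved. Handing in.

```bash
python3 -c "
from bench import arm
print(arm.job_done())"
```

```text
the job is handed in; nothing more can be done
None
```

The job is handed in at about 19 s: the grey tray is drawn in between the rails and held by the dropped catch, with the sockets standing, the bystanders near the dock where they were, and the arm clear.

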